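# Load the tall panel in the clamp and click its lever three times

## Task

Take the tall panel out of the slotted rack, pulling it straight up by its top edge, and stand it fully down in the open slot of the clamping fixture, then let go of it. Then press the fixture's lever down exactly three clicks (never on to the fourth) and finish while still holding the lever down there: its spring throws it back up if it is let go. Do not drop the panel, and leave the short panels, the black tube and the red cap where they stand.

Things in the scene. Friction and masses are not known exactly. Their poses are not given: they have to be found in the camera images.
- panel: The tall aluminium panel to load, about 0.13 kg: a plain slab 80 mm wide (own x), 5 mm thick (own y), 130 mm tall (own z), with a dark round disc inlaid; either face may look either way. Origin: centre of its lower edge. It starts upright in one of the rack's slots, its top edge 142 mm above the table and 60 mm above the tops of the short panels beside it (30 mm slot pitch).
- short_a: Aluminium panel, 80 (own x) x 5 (own y) x 70 (own z) mm, standing in another slot of the rack. Stays there. Origin: centre of its lower edge.
- short_b: Aluminium panel, 80 (own x) x 5 (own y) x 70 (own z) mm, standing in another slot of the rack. Stays there. Origin: centre of its lower edge.
- rack: Black slotted rack fixed on the table, 110 (own x) x 150 (own y) x 50 (own z) mm, origin at the centre of its underside. Four slots run along its x, at own y = -45, -15, 15 and 45 mm, each 8 mm wide, 84 mm long, 38 mm deep, floor 12 mm above the table.
- fixture: Clamping fixture fixed on the table: a grey base plate 220 (own x) x 240 (own y) x 20 mm, origin at the centre of its underside, own z up. The panel's slot lies at own y = +70 mm, the lever at own y = -60 mm on two steel cheeks (tops 100 mm above the table); a dark block at own x = 99, y = -60 mm carries the click plunger (top 105 mm).
- nest (a point): Centre of the floor of the fixture's slot, 20 mm above the table; axes as the fixture's. The slot runs along x: 88 mm long between end stops, 35 mm deep (rims 55 mm above the table), 11 mm wide with the lever up (walls at y = +-5.5 mm). Its -y wall is a jaw that the lever drives towards +y, 6.1 mm per rad, so the slot is about 6.4 mm wide after three clicks and squares up the panel.
- lever_pivot (a point): The lever's hinge axis, fixed, 85 mm above the table, axes as the fixture's; the axis runs along y.
- lever_bar (a point): Centre of the black round cross bar at the lever's free end: 16 mm diameter, 56 mm long along the fixture's y, 130 mm from the pivot. With the lever up it lies towards the fixture's -x from the pivot, 0.6 rad above level (158 mm above the table); pressing the bar down swings it down and outwards (towards -x) round the pivot.
- lever (a joint): Lever angle in rad: 0 up (where the spring keeps it), growing as it is pressed down, stop at 1.0. Elevation of the lever above level is 0.6 minus this. Four clicks, at 0.20, 0.42, 0.64 and 0.86: pushing at the bar along its arc takes about 5 to 7 N between clicks, rises to some 8 to 11 N about 0.05 rad before each click angle and falls to 1 to 4 N up to 0.06 rad after it; let go anywhere, the lever springs back to 0. The middle of the rest after three clicks is 0.75.
- tube: Bystander: black upright tube with a yellow end ring, 46 mm diameter, 104 mm tall, origin at the centre of its underside.
- cap: Bystander: small red plastic cap, 32 mm diameter, 22 mm tall, origin at the centre of its underside.
There are look-alikes about, which are no part of the job. Leave any green or orange look-alike of the panel alone.

How it is judged:
By the outcome, as a careful person would: the job done as asked, in the order asked, and still so for the second after the job is handed in, while the arm keeps its last pose, push and grip.
It also fails if it takes over 64 s, if anything falls off the work surface, if the arm or the gripper's body presses on something with over 40 N, if the wrist force passes 120 N, or if a joint passes its speed limit or range.

## Robot

A 6-joint arm with a two-finger parallel gripper is mounted at the origin on the work surface. World frame = base frame: x ahead of the robot, y to its left, z up, the work surface at z = 0. Lengths are in m, angles in rad, forces in N, time in s.
With the tool pointing down it reaches from about 0.35 to 0.85 m from the base axis. Payload 8.1 kg.
Tool frame: the origin (TCP) lies at the very end of the fingers, on their centre line; the grasp point (between the pads) lies 19 mm behind it; x points along the fingers, y is the direction in which the jaws open and shut, and the axes are right-handed (so a half turn about x gives the same grasp; the last joint's range is limited). The gripper opens to 85 mm and grips with 20 to 120 N. Pads are 22 mm wide; open, the fingers measure 114 mm over their backs; the gripper's body (76 mm by 85 mm) begins 54 mm behind the grasp point. The pads swing forward as they close: fully open they stand 13 mm farther back than shut.
Start: joints at [-1.244, 0.13, 1.488, -0, 1.523, -0.085], TCP at [0.24, -0.55, 0.193] pointing down, gripper open.
Joint ranges: [-2.96, 2.96], [-0.89, 2.26], [0.02, 2.5], [-1.34, 4.48], [0, 2.73], [-2.66, 2.66]. Speed limits (rad/s): [2.39, 2.39, 2.79, 3.14, 3.14, 3.14].

## Interface

Orientations are given as a unit quaternion [x, y, z, w].
In Python, from rig import ctrl gives the robot as it stands.
- The arm moves only by the tool move_arm, never from a script. Its argument "targets" is one flat list of numbers, 7 for each row, row after row: the shift along the tool's x, y, z each as a share of 0.02 m, from -1 to 1, then the turn, a rotation vector about the tool's x, y, z each as a share of 5 degrees, from -1 to 1, then the opening, from 0 (shut) to 1 (fully open). A call has exactly 10 rows; each row shifts and turns the commanded pose from where the row before left it, along the tool's axes as they then stand; what a row does not reach is not made up. A row lasts 1/12 s, in which the tool goes at most 41.7 mm and 7.16 degrees, less where a joint would pass 70% of its speed; a pose out of reach is approached as far as the arm can. A call with a number of a shift or a turn outside -1 to 1 is refused whole. A call with a gripper value outside its range is refused whole. The fingers move at their own pace and stop on an object; "newtons" is the grip in N (left out, the last holds). Time passes only in rows, so rows that do not move let the fingers close, or fill a call up. It gives the time, the measured TCP pose, the force and the opening at its end, in the units of the state.
- ctrl.get_state(): the state, without advancing time (a new reading comes with each control period).
- ctrl.read_camera(name): name is "scene" or "top" or "wrist"; returns (picture, depth): 400x640x3 uint8, red, green, blue; 400x640 float32, m along the optical axis (not along the pixel's ray), 0 where there is no reading.
- ctrl.calibration(name): a dict with "fx", "fy", "cx", "cy" (pixels), "D" ([k1, k2, p1, p2, k3] as OpenCV has them; the pictures are not rectified), "world_to_cam" (4x4, takes a point from world to camera coordinates). Camera axes: x right, y down, z forward; pixel columns grow to the right and rows downward; lengths in m; the calibration is good to about 2 mm. A picture is of the moment at which its call begins: read the wrist's pose just before it. calibration takes no time and is no camera call; for the wrist camera it gives the pose at the moment of the call.
- ctrl.sign_off(): hands the job in, once; it reports no verdict.
The state is a dict: "clock": time; "qpos": joint angles; "dq": joint speeds; "tau": joint torques, N m; "tool_pos": TCP position; "tcp_rot": TCP orientation; "ft_force": force on the tool from outside, world axes, zero at the start; "ft_torque": the same for the moment, N m; "grip_width": opening from 0.0 (shut) to 1.0 (fully open).
Only numpy, scipy, OpenCV 4.12 (cv2) and the standard library are available. Lean on these libraries where they do the work, as an engineer would, in place of code of your own. Each camera call takes 0.05 s, during which the arm holds its last target. There are 200 camera calls.

## Working session

There is one attempt and no reset: what is moved stays moved. The work goes in short steps, Python scripts to look and compute and a tool call to move; the robot and the scene stay as the last step left them, time stands still between calls to the robot, and variables do not carry over. Pictures are saved under pics/ and viewed, about 8 in all and at most 12, crops included, and the job is handed in when it is done.

Besides the shell and the picture viewer there is one more tool, called as name(argument=value, ...) on one line, values as JSON. move_arm: Moves the arm, as the interface text tells. Its arguments: {"type":"object","properties":{"targets":{"type":"array"},"newtons":{"type":"number"}},"required":["targets"]}

```bash
mkdir -p pics; cat > h.py <<'E'
import numpy as np, cv2
from rig import ctrl
def K(c): return np.array([[c['fx'],0,c['cx']],[0,c['fy'],c['cy']],[0,0,1.]])
def ray(c,uv):
    p=cv2.undistortPoints(np.array(uv,float).reshape(-1,1,2),K(c),np.array(c['D'])).reshape(-1,2)
    T=np.linalg.inv(np.array(c['world_to_cam'])); d=np.c_[p,np.ones(len(p))]@T[:3,:3].T
    return T[:3,3],d
def onz(c,uv,z):
    o,d=ray(c,uv); return o+d*((z-o[2])/d[:,2])[:,None]
def dep(c,uv,D):
    o,d=ray(c,uv); return o+d*np.array([D[int(v),int(u)] for u,v in uv])[:,None]
def proj(c,P):
    T=np.array(c['world_to_cam']); r,_=cv2.Rodrigues(T[:3,:3])
    return cv2.projectPoints(np.array(P,float).reshape(-1,1,3),r,T[:3,3],K(c),np.array(c['D']))[0].reshape(-1,2)
def cloud(c,D):
    v,u=np.mgrid[0:D.shape[0],0:D.shape[1]]; uv=np.c_[u.ravel(),v.ravel()]
    o,d=ray(c,uv); return (o+d*D.ravel()[:,None]).reshape(D.shape+(3,))
E
python3 - <<'E'
from h import *
s=ctrl.get_state();print({k:np.round(v,3).tolist() for k,v in s.items()})
for n in ['scene','top','wrist']:
    c=ctrl.calibration(n);im,D=ctrl.read_camera(n);np.savez(f'{n}0.npz',im=im,D=D)
    import pickle;pickle.dump(c,open(f'{n}0.pkl','wb'))
    cv2.imwrite(f'pics/{n}0.png',im[:,:,::-1]); T=np.linalg.inv(np.array(c['world_to_cam']));print(n,np.round(T,3).tolist(),c['fx'],(D>0).mean())
E
```

```text
{'clock': 0.0, 'qpos': [-1.244, 0.131, 1.489, -0.0, 1.523, -0.085], 'dq': [0.001, -0.002, 0.0, 0.0, 0.001, 0.001], 'tau': [-0.002, -56.941, -50.055, -0.001, 0.015, 0.0], 'tool_pos': [0.24, -0.549, 0.192], 'tcp_rot': [-0.692, -0.145, 0.692, -0.144], 'ft_force': [-0.504, -0.217, -0.231], 'ft_torque': [0.018, 0.013, 0.012], 'grip_width': 1.001}
scene [[0.864, 0.384, -0.327, 0.953], [0.504, -0.636, 0.585, -0.733], [0.017, -0.669, -0.743, 1.081], [0.0, 0.0, 0.0, 1.0]] 517.6924068447399 0.99596484375
top [[0.013, -0.994, 0.11, 0.449], [-1.0, -0.011, 0.012, 0.037], [-0.01, -0.11, -0.994, 1.001], [0.0, 0.0, 0.0, 1.0]] 362.8890672173973 0.9958671875
wrist [[0.4, -0.872, -0.284, 0.313], [-0.917, -0.38, -0.123, -0.518], [-0.001, 0.31, -0.951, 0.373], [0.0, 0.0, 0.0, 1.0]] 281.20142892146663 0.99601171875
```

View pics/scene0.png

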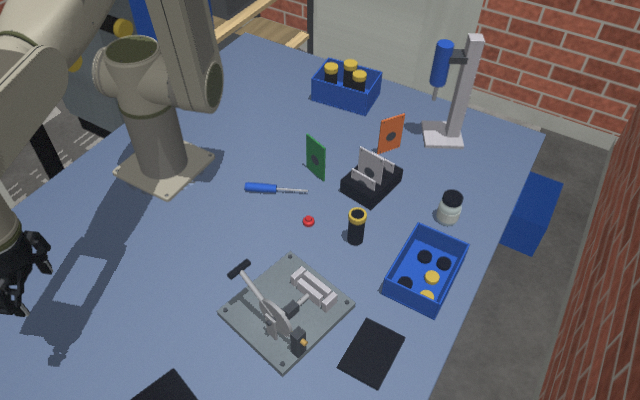

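View pics/top0.png

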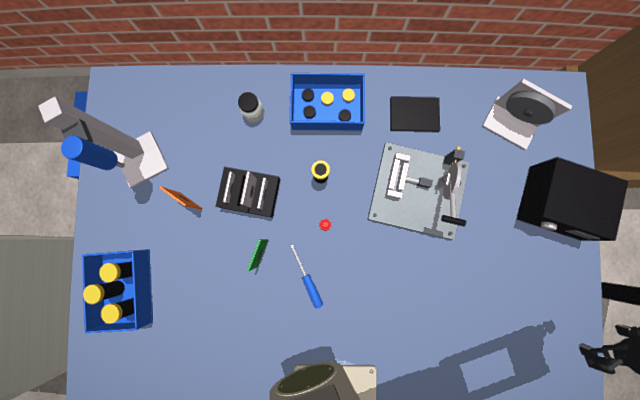

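The scene view shows the grey panel standing in the black rack at (371,163), with short panels either side of it, a green look-alike at (316,157) and an orange one at (391,133). The fixture is at (287,310), with the lever bar at (238,268). In the top view the rack is at (248,190), the fixture at (420,190) and the bar at (454,221).
Could be mistaken for the panel: green (316,157), orange (391,133), and the short panels in the rack. I choose the tall grey one at (371,163) and will check it in a crop.

```bash
python3 - <<'E'
from h import *
import pickle
ims=[]
for n,(x0,y0,x1,y1) in dict(scene=(330,135,420,215),top=(205,155,295,235)).items():
    f=np.load(n+'0.npz');ims.append(cv2.resize(f['im'][y0:y1,x0:x1,::-1],None,fx=4.4,fy=4.4,interpolation=cv2.INTER_CUBIC))
cv2.imwrite('pics/crop0.png',np.hstack(ims))
def rect(P,name):
    r=cv2.minAreaRect(P[:,:2].astype(np.float32)*1000);print(name,len(P),np.round(r,1) if 0 else r,'z',np.percentile(P[:,2],[2,50,98]).round(4),'pca',end=' ')
    q=P[:,:2]-P[:,:2].mean(0);u,s,v=np.linalg.svd(q,full_matrices=False);print(P[:,:2].mean(0).round(4),np.degrees(np.arctan2(v[0,1],v[0,0])).round(2))
for n in ['scene','top']:
    f=np.load(n+'0.npz');c=pickle.load(open(n+'0.pkl','rb'));C=cloud(c,f['D']);im=f['im'].astype(int)
    X,Y,Z=C[...,0],C[...,1],C[...,2];grey=(im.max(2)-im.min(2)<40)
    R=(abs(X-.5)<.15)&(abs(Y-.2)<.13)
    a=C[R&grey&(Z>.134)&(Z<.15)]; 
    if len(a)>3: rect(a,n+' panel top')
    a=C[R&grey&(Z>.095)&(Z<.15)]; 
    if len(a)>3: rect(a,n+' panel upper')
    a=C[R&(im.max(2)<70)&(Z>.04)&(Z<.06)]; rect(a,n+' rack')
    F=(abs(X-.5)<.2)&(abs(Y+.25)<.2)
    a=C[F&grey&(Z>.012)&(Z<.026)];rect(a,n+' base')
    a=C[F&(Z>.14)&(Z<.19)];rect(a,n+' bar')
    a=C[F&(Z>.05)&(Z<.06)&(im.min(2)>140)];
    if len(a)>5:rect(a,n+' rims')
E
```

```text
scene panel top 86 ((564.6472778320312, 222.65870666503906), (11.54611873626709, 80.42329406738281), 78.5689468383789) z [0.1344 0.1396 0.1438] pca [0.5657 0.2236] -10.22
scene panel upper 433 ((485.2281494140625, 209.0363311767578), (239.4306182861328, 39.70490264892578), 6.313992023468018) z [0.0965 0.1189 0.1427] pca [0.5359 0.2187] 5.79
scene rack 710 ((508.7230224609375, 245.7756805419922), (151.33673095703125, 229.53817749023438), 81.06261444091797) z [0.0409 0.0491 0.0556] pca [0.5739 0.2076] 30.58
scene base 6093 ((579.9395141601562, -226.76608276367188), (244.0938720703125, 223.553955078125), 77.0506362915039) z [0.0147 0.0194 0.0242] pca [ 0.5765 -0.2435] -82.52
scene bar 278 ((498.75701904296875, -267.25653076171875), (53.90689468383789, 50.530155181884766), 18.393421173095703) z [0.1416 0.1615 0.1679] pca [ 0.4988 -0.2719] -106.56
scene rims 529 ((614.5780029296875, -162.97433471679688), (40.19515609741211, 117.92082214355469), 76.56424713134766) z [0.0507 0.0543 0.0585] pca [ 0.6165 -0.1636] -13.45
top panel top 90 ((564.574951171875, 224.05902099609375), (5.585143089294
[... 240 characters left out ...]
42] pca [0.5565 0.223 ] -179.5
top rack 1405 ((507.74951171875, 249.99966430664062), (148.0106658935547, 224.69711303710938), 80.2308120727539) z [0.0453 0.0501 0.054 ] pca [0.5604 0.2368] -103.94
top base 5218 ((578.7598266601562, -225.90452575683594), (241.6466064453125, 221.2962188720703), 76.8656234741211) z [0.0165 0.0203 0.024 ] pca [ 0.5679 -0.2175] -122.22
top bar 233 ((505.64434814453125, -270.31536865234375), (57.89044189453125, 48.503440856933594), 76.74523162841797) z [0.1414 0.1636 0.1682] pca [ 0.4949 -0.2669] 76.78
top rims 470 ((605.607177734375, -197.64968872070312), (111.48063659667969, 116.6521987915039), 76.96435546875) z [0.0512 0.0552 0.0585] pca [ 0.6132 -0.1631] 166.1
```

View pics/crop0.png

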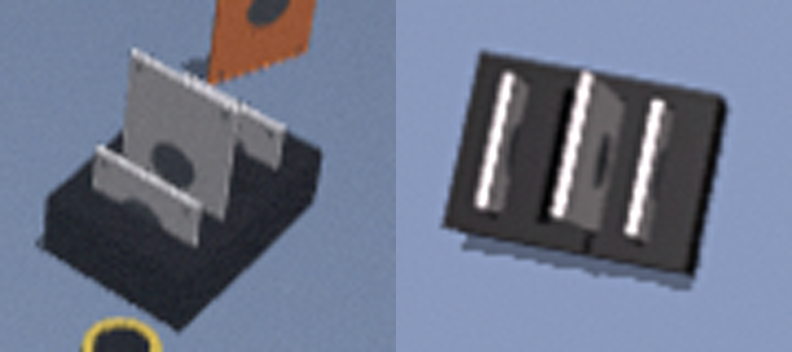

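The crop confirms the tall grey panel with its dark disc in the second slot from the right (top view), with a short panel in each neighbouring slot. Next I refine the panel edge and slot in the image, and work out the tool axes.

```bash
cat >> h.py <<'E'
from scipy.spatial.transform import Rotation as Ro
def plan(pos,yaw_y,down=True):
    """shift in tool axes after a pure turn about tool x so that tool y has world heading yaw_y (deg, mod 180)"""
    s=ctrl.get_state();R=Ro.from_quat(s['tcp_rot']).as_matrix()
    h=np.degrees(np.arctan2(R[1,1],R[0,1])); d=(yaw_y-h+90)%180-90
    yw=np.radians(h+d);Y=np.array([np.cos(yw),np.sin(yw),0]);X=np.array([0,0,-1.]);Z=np.cross(X,Y)
    N=np.c_[X,Y,Z];rv=Ro.from_matrix(R.T@N).as_rotvec(degrees=True)
    e=np.array(pos)-s['tool_pos']
    print('t',round(s['clock'],2),'pos',np.round(s['tool_pos'],4),'head',round(h,2),'turn/5deg',(rv/5).round(2),'shift/20mm in NEW axes',(N.T@e/.02).round(2),'now',(R.T@e/.02).round(2),'F',np.round(s['ft_force'],1),'g',np.round(s['grip_width'],3),'q6',np.round(s['qpos'][5],2))
E
python3 - <<'E'
from h import *
import pickle
for n,rois in dict(scene=dict(pan=(350,140,390,185),nest=(283,260,345,315)),top=dict(pan=(238,165,258,210),nest=(380,148,415,205))).items():
    f=np.load(n+'0.npz');c=pickle.load(open(n+'0.pkl','rb'));g=cv2.cvtColor(f['im'],cv2.COLOR_RGB2GRAY)
    for k,(x0,y0,x1,y1) in rois.items():
        z=.142 if k=='pan' else .055
        sub=g[y0:y1,x0:x1];t=200
        v,u=np.nonzero(sub>t)
        if len(v)<5: print(n,k,len(v),sub.max());continue
        P=onz(c,np.c_[u+x0,v+y0],z); r=cv2.minAreaRect((P[:,:2]*1000).astype(np.float32))
        q=P[:,:2]-P[:,:2].mean(0);vv=np.linalg.svd(q,full_matrices=False)[2][0]
        print(n,k,len(v),sub.max(),np.round(r[0],1),np.round(r[1],1),round(r[2],1),P.mean(0).round(4),np.degrees(np.arctan2(vv[1],vv[0])).round(1))
plan([.5645,.2235,.25],79.5)
f=[cv2.resize(np.load(n+'0.npz')['im'][y0:y0+100,x0:x0+100,::-1],None,fx=4,fy=4,interpolation=cv2.INTER_CUBIC) for n,x0,y0 in (('scene',250,240),('top',372,140))]
cv2.imwrite('pics/crop1.png',np.hstack(f))
E
```

```text
scene pan 9 211 [584.1 179.5] [87.2 40. ] 87.0 [0.5867 0.2023 0.142 ] -84.3
scene nest 33 208 [ 615.8 -164.7] [ 34.9 112. ] 77.3 [ 0.6159 -0.1679  0.055 ] -15.4
top pan 77 255 [563.5 225.4] [ 5.8 76.6] 80.3 [0.5637 0.2255 0.142 ] 170.3
top nest 496 255 [ 611.5 -158. ] [120.8  86.3] 8.8 [ 0.6136 -0.1627  0.055 ] 167.7
t 0.15 pos [ 0.24   -0.5494  0.1925] head -66.4 turn/5deg [6.82 0.   0.02] shift/20mm in NEW axes [ -2.88 -40.95  -8.91] now [ -2.83 -28.92 -30.34] F [ 0.  -0.5 -0.1] g 0.998 q6 -0.09
```

View pics/crop1.png

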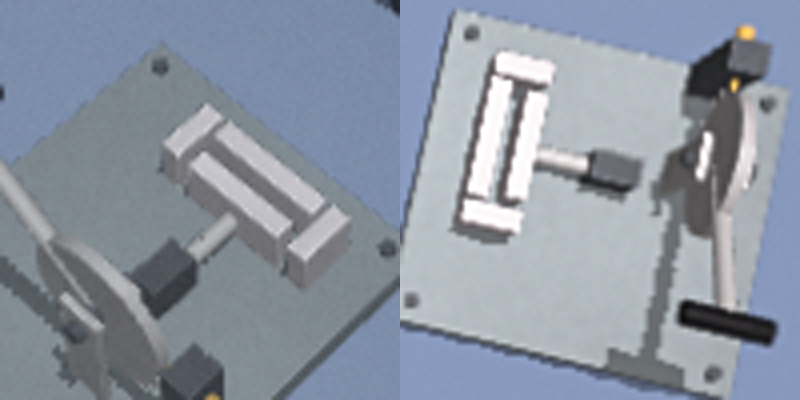

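The crop shows the slot closed by end stops, offset towards the fixture's +x (nest near [0.614,-0.163]), with the jaw rod towards the lever. I rise and turn first.

move_arm(targets=[-0.6,0,0,0.97,0,0,1,-0.6,0,0,0.97,0,0,1,-0.6,0,0,0.97,0,0,1,-0.6,0,0,0.97,0,0,1,-0.6,0,0,0.97,0,0,1,-0.6,0,0,0.97,0,0,1,-0.6,0,0,1,0,0,1,-0.6,0,0,0,0,0,1,-0.6,0,0,0,0,0,1,-0.6,0,0,0,0,0,1])

```text
clock: 0.98
tool_pos: [0.2401, -0.5497, 0.314]
tcp_rot: [-0.704, 0.064, 0.704, 0.064]
ft_force: [-0.2, -0.1, -0.2]
grip_width: 1.001
```

```bash
python3 - <<'E'
from h import *
plan([.52,-.18,.31],79.5)
E
```

```text
t 0.98 pos [ 0.2401 -0.5497  0.314 ] head -100.34 turn/5deg [0.03 0.   0.  ] shift/20mm in NEW axes [  0.2  -20.73 -10.39] now [  0.21 -20.7  -10.45] F [-0.2 -0.1 -0.2] g 1.001 q6 0.51
```

move_arm(targets=[0,-1,-0.5,0,0,0,1,0,-1,-0.5,0,0,0,1,0,-1,-0.5,0,0,0,1,0,-1,-0.5,0,0,0,1,0,-1,-0.5,0,0,0,1,0,-1,-0.5,0,0,0,1,0,-1,-0.5,0,0,0,1,0,-1,-0.5,0,0,0,1,0,-1,-0.5,0,0,0,1,0,-1,-0.5,0,0,0,1])

```text
clock: 1.82
tool_pos: [0.3755, -0.3705, 0.3138]
tcp_rot: [0.704, -0.064, -0.704, -0.064]
ft_force: [0.5, -0.9, 0.3]
grip_width: 0.999
```

move_arm(targets=[0,-1,-0.5,0,0,0,1,0,-1,-0.5,0,0,0,1,0,-1,-0.5,0,0,0,1,0,-1,-0.5,0,0,0,1,0,-1,-0.5,0,0,0,1,0,-1,-0.5,0,0,0,1,0,-1,-0.5,0,0,0,1,0,-1,-0.5,0,0,0,1,0,-1,-0.5,0,0,0,1,0,0,0,0,0,0,1])

```text
clock: 2.65
tool_pos: [0.4981, -0.2079, 0.3136]
tcp_rot: [0.705, -0.062, -0.704, -0.063]
ft_force: [0.4, -0.5, -0.7]
grip_width: 0.998
```

```bash
python3 - <<'E'
from h import *
import pickle
plan([.5637,.2248,.25],79.8)
n='wrist';c=ctrl.calibration(n);im,D=ctrl.read_camera(n);np.savez('wrist1.npz',im=im,D=D);pickle.dump(c,open('wrist1.pkl','wb'));cv2.imwrite('pics/wrist1.png',im[:,:,::-1])
print(np.round(np.linalg.inv(c['world_to_cam'])[:3,3],3))
print(proj(c,[.614,-.163,.055]))
E
```

```text
t 2.65 pos [ 0.4981 -0.2079  0.3136] head -100.2 turn/5deg [-0.   -0.01  0.02] shift/20mm in NEW axes [  3.18 -21.87   0.6 ] now [  3.21 -21.87   0.6 ] F [ 0.4 -0.5 -0.7] g 0.998 q6 1.26
[ 0.576 -0.222  0.494]
[[277.77907411  89.18894134]]
```

View pics/wrist1.png

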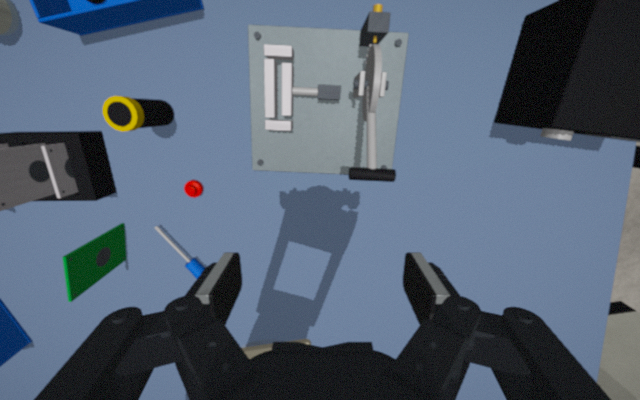

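The wrist view shows the slot at (279,88), against a predicted (278,89), and the bar at (372,174). I measure both here.

```bash
python3 - <<'E'
from h import *
import pickle
def frame(ctr,ang):
    a=np.radians(ang);return np.array([[np.cos(a),np.sin(a)],[-np.sin(a),np.cos(a)]])
for n,roi,rb in (('wrist1',(255,35,305,140),(340,160,405,190)),('top0',(380,148,415,205),(436,208,475,232))):
    f=np.load(n+'.npz');c=pickle.load(open(n+'.pkl','rb'));im=f['im'];g=cv2.cvtColor(im,cv2.COLOR_RGB2GRAY)
    x0,y0,x1,y1=roi
    for t in (185,210):
        v,u=np.nonzero(g[y0:y1,x0:x1]>t);P=onz(c,np.c_[u+x0,v+y0],.055)[:,:2]
        # frame at -13.2
        A=frame(0,-13.2);Q=P@A.T
        lo,hi=np.percentile(Q,[1,99],axis=0);r=cv2.minAreaRect((P*1000).astype(np.float32))
        print(n,t,len(v),'rect',np.round(r[0],1),np.round(r[1],1),round(r[2],1),'mid',(A.T@((lo+hi)/2)).round(4),'ext',(hi-lo).round(4))
        # dark slot row: histogram of own y
        if t==185:
            s=(abs(Q[:,0]-(lo+hi)[0]/2)<.03);h,e=np.histogram(Q[s,1]-(lo+hi)[1]/2,bins=np.arange(-.026,.027,.002));print(h)
    x0,y0,x1,y1=rb
    v,u=np.nonzero(g[y0:y1,x0:x1]<60);P=onz(c,np.c_[u+x0,v+y0],.158);r=cv2.minAreaRect((P[:,:2]*1000).astype(np.float32));print('bar',len(v),np.round(r[0],1),np.round(r[1],1),round(r[2],1))
    C=cloud(c,f['D']);X,Y,Z=C[...,0],C[...,1],C[...,2]
    m=(abs(X-.58)<.17)&(abs(Y+.226)<.17)&(Z>.014)&(Z<.026);P=C[m][:,:2];r=cv2.minAreaRect((P*1000).astype(np.float32));print('base',np.round(r[0],1),np.round(r[1],1),round(r[2],2))
E
```

```text
wrist1 185 1463 rect [ 612.4 -172.5] [ 57.3 114.7] 77.2 mid [ 0.6147 -0.1629] ext [0.1129 0.037 ]
[ 1  1  0 21 67 46 74 56 50 82  0  0  0  0  0  0 44 88 44 64 68 44 43  0
  0  0]
wrist1 210 1 rect [ 580.  -164.7] [0. 0.] 0.0 mid [ 0.58   -0.1647] ext [0. 0.]
bar 518 [ 490.5 -267.7] [55.8 14.3] 77.1
base [ 599.2 -187.7] [322.5 240.6] 77.12
top0 185 1444 rect [ 610.7 -158. ] [ 90.5 152.1] 89.0 mid [ 0.6087 -0.1615] ext [0.1543 0.1015]
[ 9  5 11 15 16 17 17 17 17 17  6  0  0  3 16 16 16 17 18 17 17 17 13  0
  0  1]
top0 210 455 rect [ 611.6 -174. ] [ 61.6 116.1] 77.1 mid [ 0.6121 -0.1715] ext [0.1141 0.0559]
bar 140 [ 489.7 -267.8] [55.8 13.7] 76.6
base [ 597.6 -215.5] [303.9 298.1] 0.08
```

move_arm(targets=[0,-1,0,0,0,0,1,0,-1,0,0,0,0,1,0,-1,0,0,0,0,1,0,-1,0,0,0,0,1,0,-1,0,0,0,0,1,0,-1,0,0,0,0,1,0,-1,0,0,0,0,1,0,-1,0,0,0,0,1,0,-1,0,0,0,0,1,0,-1,0,0,0,0,1])

```text
clock: 3.53
tool_pos: [0.5326, -0.0143, 0.3137]
tcp_rot: [0.704, -0.065, -0.704, -0.064]
ft_force: [-0.5, -0.3, 0.4]
grip_width: 1.003
```

move_arm(targets=[0,-1,0.1,0,0,0,1,0,-1,0.1,0,0,0,1,0,-1,0.1,0,0,0,1,0,-1,0.1,0,0,0,1,0,-1,0.1,0,0,0,1,0,-1,0.1,0,0,0,1,0,-1,0,0,0,0,1,0,-1,0,0,0,0,1,0,0,0,0,0,0,1,0,0,0,0,0,0,1])

```text
clock: 4.37
tool_pos: [0.5501, 0.1451, 0.3133]
tcp_rot: [-0.704, 0.064, 0.704, 0.064]
ft_force: [0.0, -1.3, 0.8]
grip_width: 1.003
```

```bash
python3 - <<'E'
from h import *
import pickle
plan([.5637,.2248,.25],79.8)
n='wrist';c=ctrl.calibration(n);im,D=ctrl.read_camera(n);np.savez('wrist2.npz',im=im,D=D);pickle.dump(c,open('wrist2.pkl','wb'));cv2.imwrite('pics/wrist2.png',im[:,:,::-1])
print(proj(c,[.564,.2245,.142]))
E
```

```text
t 4.37 pos [0.5501 0.1451 0.3133] head -100.39 turn/5deg [-0.04  0.   -0.01] shift/20mm in NEW axes [ 3.16 -4.04  0.04] now [ 3.16 -4.04  0.05] F [ 0.  -1.3  0.8] g 1.003 q6 1.92
[[258.82715897 174.21935275]]
```

View pics/wrist2.png

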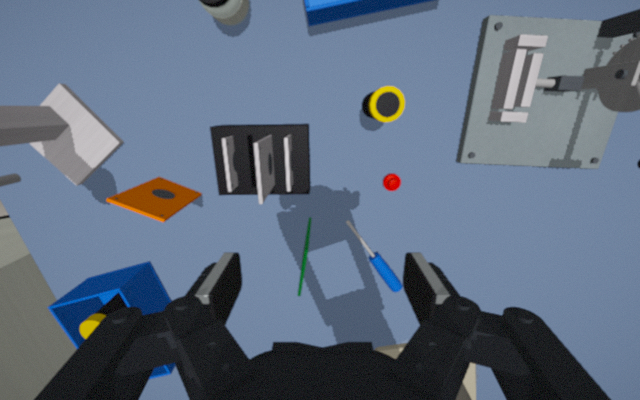

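Panel top edge at about (259,170), projected (259,174); orange look-alike at (155,195), green at (305,255). I measure the edge, then approach.

```bash
python3 - <<'E'
from h import *
import pickle
c=pickle.load(open('wrist2.pkl','rb'));f=np.load('wrist2.npz');g=cv2.cvtColor(f['im'],cv2.COLOR_RGB2GRAY)
print(g[165,245:285].tolist())
D=f['D'];C=cloud(c,D);m=np.zeros(g.shape,bool);m[120:215,240:285]=1
m&=(C[...,2]>.134)&(C[...,2]<.15)
v,u=np.nonzero(m);P=onz(c,np.c_[u,v],.142)
for P in (P,C[m]):
    r=cv2.minAreaRect((P[:,:2]*1000).astype(np.float32));print(len(P),np.round(r[0],1),np.round(r[1],1),round(r[2],1),P.mean(0).round(4))
E
```

```text
[38, 42, 43, 37, 35, 16, 18, 20, 18, 70, 145, 189, 202, 200, 174, 116, 93, 95, 91, 96, 98, 90, 82, 69, 49, 42, 51, 72, 73, 52, 42, 41, 49, 43, 45, 43, 42, 46, 41, 82]
316 [564.8 224.1] [ 6.7 79.5] 80.4 [0.5661 0.224  0.142 ]
316 [564.7 225.1] [ 5.7 79.7] 80.6 [0.5659 0.2243 0.1408]
```

move_arm(targets=[0,-1,0,0,0,0,1,0,-1,0,0,0,0,1,0,-1,0,0,0,0,1,0,-0.9,0,0,0,0,1,0,0,0,0,0,0,1,1,0,0,0,0,0,1,1,0,0,0,0,0,1,1,0,0,0,0,0,1,0,0,0,0,0,0,1,0,0,0,0,0,0,1])

```text
clock: 5.25
tool_pos: [0.5637, 0.2203, 0.2524]
tcp_rot: [-0.703, 0.066, 0.705, 0.065]
ft_force: [-0.6, 0.4, 0.6]
grip_width: 1.0
```

```bash
python3 - <<'E'
from h import *
import pickle
plan([.564,.2245,.105],79.6)
n='wrist';c=ctrl.calibration(n);im,D=ctrl.read_camera(n);np.savez('wrist3.npz',im=im,D=D);pickle.dump(c,open('wrist3.pkl','wb'));cv2.imwrite('pics/wrist3.png',im[:,:,::-1])
p=proj(c,[.564,.2245,.142])[0];print(p)
C=cloud(c,D);m=(C[...,2]>.136)&(C[...,2]<.15)&(abs(C[...,0]-.564)<.07)&(abs(C[...,1]-.224)<.03)
P=C[m];v,u=np.nonzero(m);print(u.min(),u.max(),v.min(),v.max())
r=cv2.minAreaRect((P[:,:2]*1000).astype(np.float32));print(len(P),np.round(r[0],1),np.round(r[1],1),round(r[2],1),P.mean(0).round(4))
E
```

```text
t 5.25 pos [0.5637 0.2203 0.2524] head -100.57 turn/5deg [-0.03  0.03 -0.02] shift/20mm in NEW axes [ 7.37 -0.21  0.02] now [ 7.37 -0.22  0.  ] F [-0.6  0.4  0.6] g 1.0 q6 2.04
[317.87102044 186.42643906]
314 320 148 220
341 [564.6 225.3] [ 5.3 79.4] 80.2 [0.567  0.2249 0.1417]
```

move_arm(targets=[0.5,-0.25,0,-0.15,0,0,1,1,0,0,0,0,0,1,1,0,0,0,0,0,1,1,0,0,0,0,0,1,1,0,0,0,0,0,1,1,0,0,0,0,0,1,1,0,0,0,0,0,1,0.8,0,0,0,0,0,1,0.1,0,0,0,0,0,1,0,0,0,0,0,0,1])

```text
clock: 6.13
tool_pos: [0.5649, 0.2269, 0.1048]
tcp_rot: [-0.704, 0.06, 0.705, 0.06]
ft_force: [-0.4, -0.2, 0.5]
grip_width: 1.002
```

```bash
python3 - <<'E'
from h import *
plan([.5646,.2252,.104],80.2)
im,D=ctrl.read_camera('wrist');cv2.imwrite('pics/w4.png',im[:,:,::-1])
E
```

```text
t 6.13 pos [0.5649 0.2269 0.1048] head -99.73 turn/5deg [ 0.01  0.01 -0.01] shift/20mm in NEW axes [0.04 0.08 0.  ] now [0.04 0.08 0.  ] F [-0.4 -0.2  0.5] g 1.002 q6 2.04
```

View pics/w4.png

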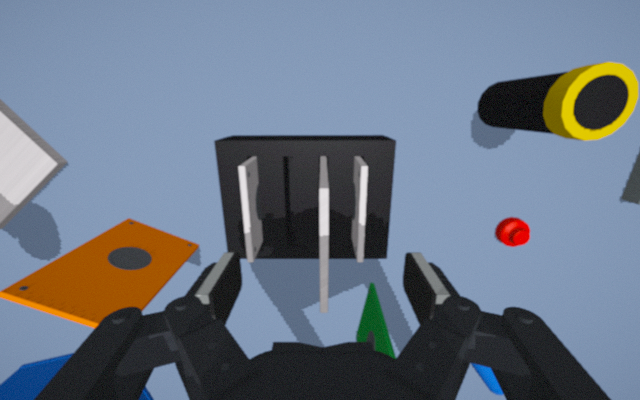

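The panel's top edge at (323,160–310) is centred between the pads (midpoint 321) and clear of the shorts at (250,205) and (362,205). I close the gripper.

move_arm(targets=[0,0.08,0,0,0,0,0.6,0,0,0,0,0,0,0.3,0,0,0,0,0,0,0,0,0,0,0,0,0,0,0,0,0,0,0,0,0,0,0,0,0,0,0,0,0,0,0,0,0,0,0,0,0,0,0,0,0,0,0,0,0,0,0,0,0,0,0,0,0,0,0,0], newtons=50)

```text
clock: 7.02
tool_pos: [0.5649, 0.2253, 0.1052]
tcp_rot: [-0.704, 0.06, 0.705, 0.06]
ft_force: [0.0, -0.5, -0.3]
grip_width: -0.001
```

move_arm(targets=[-0.1,0,0,0,0,0,0,-0.2,0,0,0,0,0,0,-0.3,0,0,0,0,0,0,-0.4,0,0,0,0,0,0,-0.5,0,0,0,0,0,0,-0.5,0,0,0,0,0,0,-0.5,0,0,0,0,0,0,-0.5,0,0,0,0,0,0,-0.5,0,0,0,0,0,0,-0.5,0,0,0,0,0,0])

```text
clock: 7.85
tool_pos: [0.5651, 0.2254, 0.1867]
tcp_rot: [0.705, -0.06, -0.704, -0.06]
ft_force: [-0.0, -0.1, -0.7]
grip_width: -0.001
```

The opening reads zero and there is no weight on the wrist, so the grip may have missed. I look before going on.

```bash
python3 - <<'E'
from h import *
s=ctrl.get_state();print(s['grip_width'],s['ft_force'],s['tool_pos'])
a,_=ctrl.read_camera('wrist');b,_=ctrl.read_camera('scene')
cv2.imwrite('pics/w5.png',np.hstack([cv2.resize(a[100:400,160:480],(400,375)),cv2.resize(b[40:240,260:460],(400,375))])[:,:,::-1])
E
```

```text
-0.0011269853614616103 [-0.02035128 -0.13089329 -0.72801231] [0.56512375 0.22535137 0.18667923]
```

View pics/w5.png

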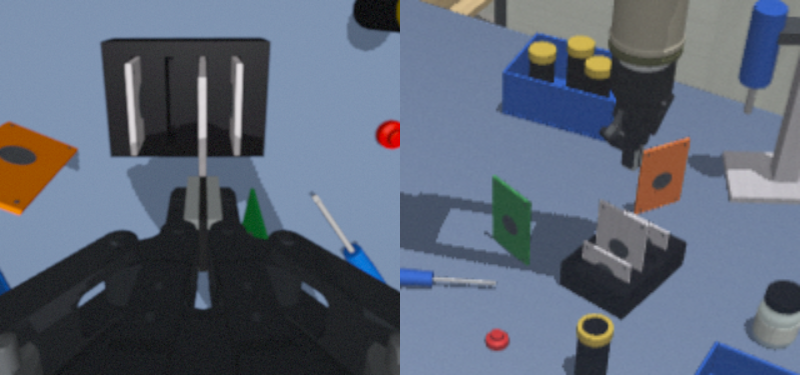

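The panel is still standing in the rack below the shut fingers (scene half, fingers at (630,165), panel at (622,235)). I check where the fingers really are, and the pad gap, against the reported pose.

```bash
python3 - <<'E'
from h import *
s=ctrl.get_state();t=np.array(s['tool_pos'])
for n in ('scene','top'):
    c=ctrl.calibration(n);im,D=ctrl.read_camera(n);C=cloud(c,D)
    print(n,'proj tcp',proj(c,t)[0])
    m=(abs(C[...,0]-.564)<.07)&(abs(C[...,1]-.224)<.03)
    for lo,hi in ((.136,.15),(.15,.18),(.18,.195),(.195,.21),(.21,.23)):
        P=C[m&(C[...,2]>lo)&(C[...,2]<hi)]
        if len(P)>5:
            r=cv2.minAreaRect((P[:,:2]*1000).astype(np.float32));print(lo,len(P),P.mean(0).round(4),P.min(0).round(3),P.max(0).round(3),np.round(r[0],1),np.round(r[1],1))
c=ctrl.calibration('wrist');im,D=ctrl.read_camera('wrist');C=cloud(c,D);m=(abs(C[...,0]-.564)<.07)&(abs(C[...,1]-.224)<.03)
print('wrist proj tcp',proj(c,t)[0])
for lo,hi in ((.13,.15),(.15,.18),(.18,.195),(.195,.21),(.21,.23)):
    k=m&(C[...,2]>lo)&(C[...,2]<hi);P=C[k]
    if len(P)>5: v,u=np.nonzero(k);print(lo,len(P),P.mean(0).round(4),P.min(0).round(3),P.max(0).round(3),u.min(),u.max(),v.min(),v.max())
E
```

```text
scene proj tcp [373.98693583 139.32234347]
0.136 71 [0.5662 0.2233 0.1406] [0.525 0.213 0.136] [0.605 0.237 0.146] [564.9 223.8] [10.3 80.8]
0.21 7 [0.5714 0.2216 0.2273] [0.563 0.218 0.225] [0.577 0.231 0.23 ] [572.4 222. ] [18.1  8.4]
top proj tcp [240.19737258 183.51078623]
0.136 29 [0.5588 0.2242 0.1412] [0.54  0.216 0.137] [0.603 0.229 0.144] [572.  222.9] [ 5.3 63.6]
wrist proj tcp [321.30976146 228.05696619]
0.13 463 [0.5722 0.2244 0.1415] [0.532 0.217 0.13 ] [0.604 0.234 0.144] 319 325 159 240
0.21 45 [0.5761 0.2234 0.2289] [0.575 0.217 0.227] [0.577 0.23  0.23 ] 311 334 241 243
```

Scene and wrist depth both put the finger tips near z≈0.225 while the reported TCP is at 0.187, so the reported TCP lies about 38 mm ahead of the real tips. I measure that offset before trusting heights.

```bash
python3 - <<'E'
from h import *
s=ctrl.get_state();t=np.array(s['tool_pos']);R=Ro.from_quat(s['tcp_rot']).as_matrix()
for n in ('scene','wrist'):
    c=ctrl.calibration(n);im,D=ctrl.read_camera(n);C=cloud(c,D)
    for dz in (0,.03,.034,.038,.042): print(n,dz,proj(c,t+[0,0,dz])[0].round(1),end=' ')
    m=(abs(C[...,0]-.565)<.04)&(abs(C[...,1]-.225)<.04)&(C[...,2]>.155)&(C[...,2]<.26)
    v,u=np.nonzero(m);P=C[m];Q=(P-t)@R*1000
    o=np.argsort(-Q[:,0])
    print('\n tool-frame mm of foremost',Q[o[:200:12]].round(1).tolist(),'px',u[o[:3]],v[o[:3]])
    for a in range(-56,-24,4):
        k=(Q[:,0]>a)&(Q[:,0]<a+4)
        if k.sum()>3: print(a,k.sum(),'y',Q[k,1].min().round(1),Q[k,1].max().round(1),'z',Q[k,2].min().round(1),Q[k,2].max().round(1))
    if n=='scene': cv2.imwrite('pics/s6.png',cv2.resize(im[80:180,330:430],None,fx=5,fy=5,interpolation=cv2.INTER_CUBIC)[:,:,::-1])
E
```

```text
scene 0 [373.3 140.2] scene 0.03 [374.3 131.4] scene 0.034 [374.4 130.2] scene 0.038 [374.6 129. ] scene 0.042 [374.7 127.8] 
 tool-frame mm of foremost [[-36.3, 4.4, 8.0], [-45.6, 2.2, -11.4], [-50.5, 14.3, 5.4], [-53.1, 15.1, -4.3], [-57.8, 0.5, -11.8], [-61.2, 12.5, 1.6], [-65.3, 13.6, 1.2], [-69.5, 14.7, -5.3]] px [371 375 373] [129 131 130]
-56 14 y -1.7 15.1 z -11.6 6.8
-52 9 y -9.2 15.4 z -8.9 5.4
-48 9 y -4.5 14.0 z -11.4 3.2
-44 7 y -4.8 10.0 z -10.5 7.8
-40 4 y 4.4 8.5 z -5.2 8.0
wrist 0 [321.9 227.9] wrist 0.03 [322.  248.3] wrist 0.034 [322.  251.6] wrist 0.038 [322. 255.] wrist 0.042 [322.  258.6] 
 tool-frame mm of foremost [[-41.2, -4.3, -10.4], [-42.3, -4.9, -10.9], [-42.8, 2.7, -11.1], [-43.4, 2.7, -10.9], [-44.3, -0.5, -11.3], [-44.7, 5.4, -10.9], [-45.0, -11.3, -6.9], [-45.3, -3.2, -11.2], [-45.7, -3.2, -10.9], [-46.0, 5.8, -11.6], [-46.2, 5.8, -10.5], [-46.5, -10.1, -7.1], [-46.8, 0.5, -11.4], [-46.9, 8.0, -6.7], [-47.4, 3.2, -9.9], [-47.6, 9.0, -7.1], [-47.9, 10.5, -7.3]] px [314 328 324] [241 241 241]
-56 200 y -13.3 13.8 z -11.6 -6.2
-52 191 y -13.0 13.9 z -11.8 -6.3
-48 154 y -12.2 12.8 z -11.6 -6.3
-44 45 y -6.0 6.5 z -11.4 -10.4
```

View pics/s6.png

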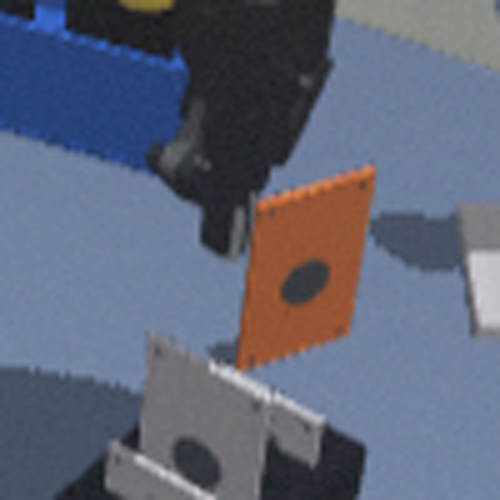

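The crop confirms it: tips at (375,131) are about 40 mm behind the reported TCP (wrist depth −41, scene −36 to −40 mm), with no sideways bias (pads ±12 mm in y, ±11 in z). The earlier close was therefore at 145 mm, just above the panel. From here: true tip z = reported z + 0.040. I open and go down to a reported 0.066 (true 0.106).

move_arm(targets=[0,0,0,0,0,0,0.6,0,0,0,0,0,0,0.6,0,0,0,0,0,0,0.6,0,0,0,0,0,0,0.6,0,0,0,0,0,0,0.6,0,0,0,0,0,0,0.6,0.5,0,0,0,0,0,0.6,1,0,0,0,0,0,0.6,1,0,0,0,0,0,0.6,0.5,0,0,0,0,0,0.6])

```text
clock: 9.03
tool_pos: [0.5634, 0.2248, 0.1218]
tcp_rot: [-0.703, 0.061, 0.706, 0.06]
ft_force: [-0.4, 0.4, -1.1]
grip_width: 0.6
```

```bash
python3 - <<'E'
from h import *
plan([.5648,.2246,.066],80.2)
E
```

```text
t 9.03 pos [0.5634 0.2248 0.1218] head -99.76 turn/5deg [ 0.01  0.04 -0.02] shift/20mm in NEW axes [ 2.79 -0.   -0.07] now [ 2.79 -0.01 -0.08] F [-0.4  0.4 -1.1] g 0.6 q6 2.04
```

move_arm(targets=[0.8,0,-0.05,0,0,0,0.6,0.8,0,0,0,0,0,0.6,0.8,0,0,0,0,0,0.6,0.4,0,0,0,0,0,0.6,0,0,0,0,0,0,0.4,0,0,0,0,0,0,0.2,0,0,0,0,0,0,0,0,0,0,0,0,0,0,0,0,0,0,0,0,0,0,0,0,0,0,0,0], newtons=50)

```text
clock: 9.87
tool_pos: [0.5671, 0.2255, 0.0709]
tcp_rot: [0.705, -0.06, -0.704, -0.06]
ft_force: [0.2, 0.9, 4.9]
grip_width: 0.051
```

```bash
python3 - <<'E'
from h import *
plan([.5648,.2246,.25],80.2)
E
```

```text
t 9.87 pos [0.5671 0.2255 0.0709] head -99.75 turn/5deg [ 0.01 -0.03  0.01] shift/20mm in NEW axes [-8.96  0.06  0.1 ] now [-8.96  0.05  0.08] F [0.2 0.9 4.9] g 0.051 q6 2.04
```

The grip is on the panel (opening 0.051 ≈ 4.4 mm). I lift straight up, gently at first.

move_arm(targets=[-0.15,0,0,0,0,0,0,-0.3,0,0,0,0,0,0,-0.4,0,0,0,0,0,0,-0.5,0,0,0,0,0,0,-0.5,0,0,0,0,0,0,-0.5,0,0,0,0,0,0,-0.5,0,0,0,0,0,0,-0.5,0,0,0,0,0,0,-0.4,0,0,0,0,0,0,-0.2,0,0,0,0,0,0])

```text
clock: 10.7
tool_pos: [0.5668, 0.2254, 0.1504]
tcp_rot: [0.705, -0.06, -0.704, -0.06]
ft_force: [-0.1, 0.7, -0.5]
grip_width: 0.051
```

move_arm(targets=[-0.5,0,0,0,0,0,0,-0.5,0,0,0,0,0,0,-0.5,0,0,0,0,0,0,-0.5,0,0,0,0,0,0,-0.5,0,0,0,0,0,0,-0.5,0,0,0,0,0,0,-0.5,0,0,0,0,0,0,-0.4,0,0,0,0,0,0,-0.2,0,0,0,0,0,0,0,0,0,0,0,0,0])

```text
clock: 11.53
tool_pos: [0.5666, 0.2254, 0.2318]
tcp_rot: [0.705, -0.06, -0.704, -0.06]
ft_force: [1.1, 0.5, -0.2]
grip_width: 0.052
```

```bash
python3 - <<'E'
from h import *
plan([.6147,-.1629,.23],77)
c=ctrl.calibration('scene');im,D=ctrl.read_camera('scene');C=cloud(c,D);s=ctrl.get_state()
g=im.astype(int);m=(abs(C[...,0]-.565)<.07)&(abs(C[...,1]-.225)<.025)&(C[...,2]>.13)&(C[...,2]<.32)&(g.max(2)-g.min(2)<40)
P=C[m];print(len(P),P.min(0).round(3),P.max(0).round(3))
t=np.array(s['tool_pos']);pa=proj(c,t)[0].astype(int);print(pa)
cv2.imwrite('pics/s7.png',cv2.resize(im[40:220,290:470],None,fx=3,fy=3,interpolation=cv2.INTER_CUBIC)[:,:,::-1])
E
```

```text
t 11.53 pos [0.5666 0.2254 0.2318] head -99.76 turn/5deg [ 0.65 -0.02  0.01] shift/20mm in NEW axes [ 0.09 18.37 -6.71] now [ 0.08 18.72 -5.66] F [ 1.1  0.5 -0.2] g 0.052 q6 2.04
1108 [0.523 0.204 0.171] [0.604 0.247 0.32 ]
[375 126]
```

View pics/s7.png

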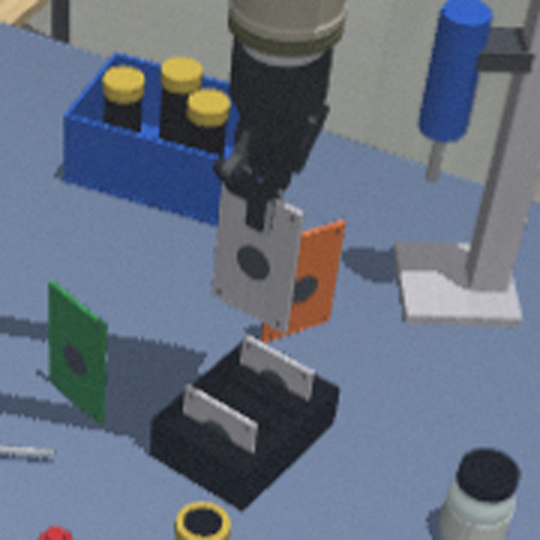

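The panel is held, hanging upright (bottom corners at crop (216,293) and (288,331)), with its bottom at z≈0.171, so bottom = reported z − 0.060. The shorts still stand. I carry it over the slot.

move_arm(targets=[0,0.4,0,0.65,0,0,0,0,0.8,-0.3,0,0,0,0,0,1,-0.4,0,0,0,0,0,1,-0.4,0,0,0,0,0,1,-0.4,0,0,0,0,0,1,-0.4,0,0,0,0,0,1,-0.4,0,0,0,0,0,1,-0.4,0,0,0,0,0,1,-0.4,0,0,0,0,0,1,-0.4,0,0,0,0])

```text
clock: 12.42
tool_pos: [0.5927, 0.029, 0.2292]
tcp_rot: [-0.702, 0.08, 0.703, 0.08]
ft_force: [0.7, 0.6, -1.4]
grip_width: 0.053
```

move_arm(targets=[0,1,-0.4,0,0,0,0,0,1,-0.4,0,0,0,0,0,1,-0.4,0,0,0,0,0,1,-0.4,0,0,0,0,0,1,-0.4,0,0,0,0,0,1,-0.4,0,0,0,0,0,1,-0.4,0,0,0,0,0,0.8,0,0,0,0,0,0,0.4,0,0,0,0,0,0,0,0,0,0,0,0])

```text
clock: 13.25
tool_pos: [0.6101, -0.1439, 0.2293]
tcp_rot: [-0.702, 0.081, 0.703, 0.081]
ft_force: [0.1, -0.3, -1.4]
grip_width: 0.051
```

```bash
python3 - <<'E'
from h import *
plan([.6147,-.1629,.14],77)
s=ctrl.get_state();t=np.array(s['tool_pos']);R=Ro.from_quat(s['tcp_rot']).as_matrix()
for n in ('scene','top','wrist'):
    c=ctrl.calibration(n);im,D=ctrl.read_camera(n);C=cloud(c,D);g=im.astype(int)
    Q=(C-t)@R
    m=(abs(Q[...,2])<.06)&(abs(Q[...,1])<.012)&(Q[...,0]>-.036)&(Q[...,0]<.09)&(g.max(2)-g.min(2)<45)&(g.max(2)>60)
    q=Q[m]*1000
    if len(q)>20: print(n,len(q),'min',np.percentile(q,[1],axis=0).round(1),'max',np.percentile(q,[99],axis=0).round(1),'mean',q.mean(0).round(1))
    if len(q)>200:
        # plane fit y=a+bx+cz
        A=np.c_[np.ones(len(q)),q[:,0],q[:,2]];print(' plane',np.linalg.lstsq(A,q[:,1],rcond=None)[0].round(3))
        # edges in z for horizontal strips (roll of the panel)
        for a in (-20,0,20,40):
            k=abs(q[:,0]-a)<8
            if k.sum()>5: print('  x',a,'z',q[k,2].min().round(1),q[k,2].max().round(1))
    np.savez(f'{n}8.npz',im=im,D=D)
E
```

```text
t 13.25 pos [ 0.6101 -0.1439  0.2293] head -103.13 turn/5deg [-0.03  0.02 -0.  ] shift/20mm in NEW axes [ 4.46  0.87 -0.44] now [ 4.46  0.87 -0.45] F [ 0.1 -0.3 -1.4] g 0.051 q6 1.49
scene 748 min [[-34.1  -1.3 -37.9]] max [[57.6  5.1 41.4]] mean [11.8  3.  -1.2]
 plane [ 2.972e+00 -1.000e-03  7.000e-03]
  x -20 z -37.9 42.3
  x 0 z -38.8 42.2
  x 20 z -37.8 39.1
  x 40 z -37.6 40.8
wrist 223 min [[-34.7  -4.4 -37.6]] max [[ 55.2   0.5 -36.5]] mean [  0.4  -1.9 -37.2]
 plane [-1.3314e+01  2.0000e-03 -3.0600e-01]
  x -20 z -37.7 -36.7
  x 0 z -37.7 -36.8
  x 20 z -37.6 -36.4
  x 40 z -37.4 -37.0
```

In the tool frame the panel is centred at z≈+2 mm, y≈0 (scene +0.5, wrist −1.9), and square to the tool. I go to just above the rims and compare there.

move_arm(targets=[0,0.5,-0.3,0,0,0,0,0,0.4,-0.24,0,0,0,0,0.5,0,0,0,0,0,0,0.8,0,0,0,0,0,0,1,0,0,0,0,0,0,1,0,0,0,0,0,0,0.8,0,0,0,0,0,0,0.5,0,0,0,0,0,0,0.2,0,0,0,0,0,0,0,0,0,0,0,0,0])

```text
clock: 14.23
tool_pos: [0.6166, -0.162, 0.1328]
tcp_rot: [-0.702, 0.08, 0.703, 0.08]
ft_force: [0.1, 0.7, -1.4]
grip_width: 0.052
```

```bash
python3 - <<'E'
from h import *
plan([.6147,-.1629,.08],77)
s=ctrl.get_state();t=np.array(s['tool_pos']);R=Ro.from_quat(s['tcp_rot']).as_matrix()
ims=[]
for n,(x0,y0,x1,y1) in dict(scene=(260,230,370,330),wrist=(250,130,390,270)).items():
    c=ctrl.calibration(n);im,D=ctrl.read_camera(n);C=cloud(c,D);g=im.astype(int);Q=(C-t)@R*1000
    gr=(g.max(2)-g.min(2)<45)
    m=(abs(Q[...,2])<60)&(abs(Q[...,1])<12)&(Q[...,0]>-30)&(C[...,2]>.085)&gr&(g.max(2)>60);q=Q[m]
    print(n,'panel',len(q),np.percentile(q,[1,50,99],axis=0).round(1).tolist())
    m=(abs(Q[...,2])<75)&(abs(Q[...,1])<40)&(C[...,2]>.048)&(C[...,2]<.060)&gr&(g.max(2)>110);q=Q[m]
    v,u=np.nonzero(m);P=(onz(c,np.c_[u,v],.055)-t)@R*1000
    print(' rims z(tool)',np.percentile(P[:,2],[1,99]).round(1),'y',np.percentile(P[:,1],[1,99]).round(1))
    print(np.histogram(P[:,1],bins=np.arange(-30,31,2))[0])
    ims.append(cv2.resize(im[y0:y1,x0:x1],(400,400),interpolation=cv2.INTER_CUBIC))
cv2.imwrite('pics/c9.png',np.hstack(ims)[:,:,::-1])
E
```

```text
t 14.23 pos [ 0.6166 -0.162   0.1328] head -103.01 turn/5deg [-0.    0.03  0.  ] shift/20mm in NEW axes [2.64 0.06 0.08] now [2.64 0.07 0.08] F [ 0.1  0.7 -1.4] g 0.052 q6 1.46
scene panel 495 [[-27.8, -0.1, -38.1], [9.4, 3.2, -3.5], [46.1, 5.3, 42.0]]
 rims z(tool) [-58.5  57.2] y [-16.8  23.7]
[ 0  0  0  0  0  0  9 10 10  8  9 10 35 31 20 11  9 12 19 33 31 33 34 34
 35 33 26  2  0  0]
wrist panel 180 [[-29.1, -2.0, -38.3], [-2.2, 0.1, -38.0], [45.3, 2.8, -37.4]]
 rims z(tool) [-56.6  48.4] y [-18.2  20. ]
[  0   0   0   0   0  58 215 203 203 205 210 198 153  32  32  48  32  32
 158 181 188 189 184 191 200  28   0   0   0   0]
```

View pics/c9.png

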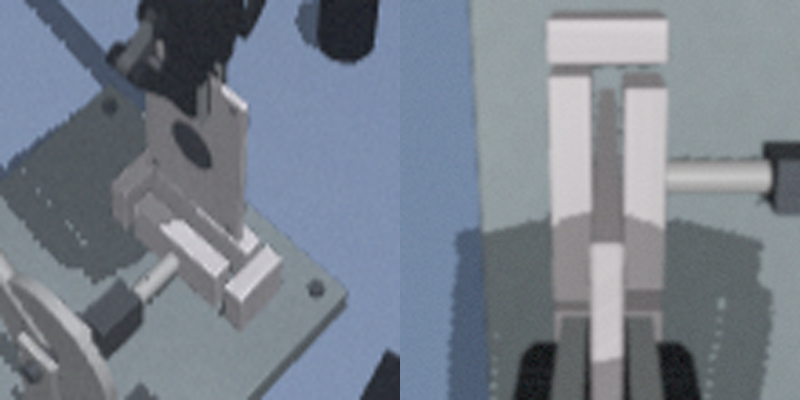

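Wrist half: the panel edge (607,150–360) lies centred between the slot walls (592 and 622). Slot centre is y≈+0.5, panel +0.1; along the slot the panel must go −2.6 mm in tool z. I correct, then lower gently.

move_arm(targets=[0,0.02,-0.13,0,0,0,0,0,0,0,0,0,0,0,0.3,0,0,0,0,0,0,0.3,0,0,0,0,0,0,0.3,0,0,0,0,0,0,0.3,0,0,0,0,0,0,0.3,0,0,0,0,0,0,0.3,0,0,0,0,0,0,0.2,0,0,0,0,0,0,0,0,0,0,0,0,0])

```text
clock: 15.17
tool_pos: [0.6189, -0.163, 0.0926]
tcp_rot: [-0.702, 0.08, 0.703, 0.08]
ft_force: [0.3, 0.2, -1.9]
grip_width: 0.053
```

The panel is inside the slot without contact. I ease it to the floor.

move_arm(targets=[0.1,0,0,0,0,0,0,0.1,0,0,0,0,0,0,0.1,0,0,0,0,0,0,0.1,0,0,0,0,0,0,0.1,0,0,0,0,0,0,0.05,0,0,0,0,0,0,0,0,0,0,0,0,0,0,0,0,0,0,0,0,0,0,0,0,0,0,0,0,0,0,0,0,0,0])

```text
clock: 16.0
tool_pos: [0.6199, -0.1633, 0.0835]
tcp_rot: [0.703, -0.08, -0.702, -0.08]
ft_force: [-0.3, 0.0, -0.9]
grip_width: 0.047
```

move_arm(targets=[0.05,0,0,0,0,0,0,0.05,0,0,0,0,0,0,0.05,0,0,0,0,0,0,0.05,0,0,0,0,0,0,0.05,0,0,0,0,0,0,0,0,0,0,0,0,0,0,0,0,0,0,0,0,0,0,0,0,0,0,0,0,0,0,0,0,0,0,0,0,0,0,0,0,0])

```text
clock: 16.83
tool_pos: [0.6199, -0.1634, 0.0789]
tcp_rot: [0.703, -0.08, -0.702, -0.08]
ft_force: [-3.2, 0.8, 4.9]
grip_width: 0.049
```

```bash
python3 - <<'E'
from h import *
plan([.6199,-.1629,.08],77)
c=ctrl.calibration('scene');im,D=ctrl.read_camera('scene');C=cloud(c,D);s=ctrl.get_state();t=np.array(s['tool_pos']);R=Ro.from_quat(s['tcp_rot']).as_matrix();Q=(C-t)@R*1000
g=im.astype(int);m=(abs(Q[...,2])<60)&(abs(Q[...,1])<12)&(C[...,2]>.09)&(C[...,2]<.17)&(g.max(2)-g.min(2)<45)&(g.max(2)>90)
print('panel top z',np.percentile(C[m][:,2],[95,98,99.5]).round(4),m.sum())
E
```

```text
t 16.83 pos [ 0.6199 -0.1634  0.0789] head -103.0 turn/5deg [-0.   -0.01 -0.  ] shift/20mm in NEW axes [-0.05 -0.02  0.01] now [-0.05 -0.02  0.01] F [-3.2  0.8  4.9] g 0.049 q6 1.46
panel top z [0.1503 0.1522 0.1535] 233
```

The panel is on the floor (contact +5 N, top edge at ≈0.151 against 0.150 expected). I release and rise.

move_arm(targets=[0,0,0,0,0,0,0.1,0,0,0,0,0,0,0.2,0,0,0,0,0,0,0.35,0,0,0,0,0,0,0.5,0,0,0,0,0,0,0.5,0,0,0,0,0,0,0.5,-0.5,0,0,0,0,0,0.5,-1,0,0,0,0,0,0.5,-1,0,0,0,0,0,0.5,-1,0,0,0,0,0,0.5])

```text
clock: 17.72
tool_pos: [0.6196, -0.1633, 0.1497]
tcp_rot: [-0.702, 0.08, 0.703, 0.08]
ft_force: [0.0, -0.0, -0.3]
grip_width: 0.5
```

```bash
python3 - <<'E'
from h import *
plan([.49,-.2677,.2],77)
c=ctrl.calibration('scene');im,D=ctrl.read_camera('scene');C=cloud(c,D);g=im.astype(int)
a=np.radians(-13);A=np.array([[np.cos(a),np.sin(a)],[-np.sin(a),np.cos(a)]])
Q=(C[...,:2]-[.6147,-.1629])@A.T
m=(abs(Q[...,0])<.06)&(abs(Q[...,1])<.03)&(C[...,2]>.075)&(C[...,2]<.16)&(g.max(2)-g.min(2)<45)&(g.max(2)>90)
q=np.c_[Q[m],C[m][:,2]]*1000;print(len(q),np.percentile(q,[2,50,98],axis=0).round(1).tolist())
B=np.c_[np.ones(len(q)),q[:,0],q[:,2]];print(np.linalg.lstsq(B,q[:,1],rcond=None)[0].round(3))
E
```

```text
t 17.72 pos [ 0.6196 -0.1633  0.1497] head -103.01 turn/5deg [-0.  0.  0.] shift/20mm in NEW axes [-2.52  6.55  5.14] now [-2.52  6.55  5.14] F [ 0.  -0.  -0.3] g 0.5 q6 1.46
465 [[-35.6, -4.2, 79.3], [11.2, -2.3, 117.8], [43.2, 1.7, 151.2]]
[-3.714  0.005  0.013]
```

The panel stands free and upright (tilt ≈0.013, top at 151 mm). Next I shut the fingers and go above the lever bar at [0.490,−0.268].

move_arm(targets=[-1,0,0,0,0,0,0.5,0,0.8,0.6,0,0,0,0.3,0,0.8,0.65,0,0,0,0,0,0.8,0.65,0,0,0,0,0,0.85,0.65,0,0,0,0,0,0.85,0.65,0,0,0,0,0,0.85,0.65,0,0,0,0,0,0.8,0.65,0,0,0,0,0,0.8,0.64,0,0,0,0,0,0,0,0,0,0,0])

```text
clock: 18.6
tool_pos: [0.488, -0.27, 0.169]
tcp_rot: [-0.702, 0.081, 0.703, 0.08]
ft_force: [-0.4, 0.1, -0.1]
grip_width: -0.004
```

```bash
cat >> h.py <<'E'
U=np.array([np.cos(np.radians(-13)),np.sin(np.radians(-13)),0]); B0=np.array([.490,-.2677,.1584])
PIV=B0+.13*(np.cos(.6)*U-np.array([0,0,np.sin(.6)])); OFF=.040
def tcp(th): # reported TCP with the tip on top of the bar
    e=.6-th; return PIV+.13*(-np.cos(e)*U+np.array([0,0,np.sin(e)]))+[0,0,.008-OFF]
E
python3 - <<'E'
from h import *
plan(tcp(0)+[0,0,.012],77)
s=ctrl.get_state();t=np.array(s['tool_pos']);print(PIV.round(4),[tcp(x).round(4).tolist() for x in (0,.2,.42,.64,.75)])
c=ctrl.calibration('wrist');im,D=ctrl.read_camera('wrist');cv2.imwrite('pics/w10.png',im[:,:,::-1])
C=cloud(c,D);g=im.max(2)
m=(g<90)&(C[...,2]>.14)&(C[...,2]<.172)&(np.hypot(C[...,0]-.49,C[...,1]+.2677)<.05);P=C[m]
if len(P)>5:
  r=cv2.minAreaRect((P[:,:2]*1000).astype(np.float32));print('bar',len(P),np.round(r[0],1),np.round(r[1],1),round(r[2],1),P.max(0),P.min(0))
E
```

```text
t 18.6 pos [ 0.488 -0.27   0.169] head -103.14 turn/5deg [-0.03  0.   -0.02] shift/20mm in NEW axes [ 1.53 -0.14 -0.07] now [ 1.53 -0.14 -0.07] F [-0.4  0.1 -0.1] g -0.004 q6 1.2
[ 0.5945 -0.2918  0.085 ] [[0.49, -0.2677, 0.1264], [0.4779, -0.2649, 0.1036], [0.4699, -0.2631, 0.0763], [0.468, -0.2626, 0.0478], [0.4693, -0.2629, 0.0336]]
bar 1646 [ 491.3 -267.4] [55.  15.5] 77.6 [ 0.50412981 -0.23978669  0.16794953] [ 0.47854814 -0.29539938  0.15375302]
```

View pics/w10.png

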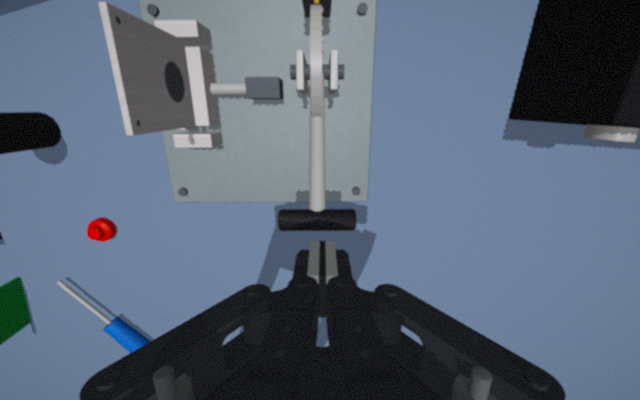

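The view shows the shut tips at (322,245) just behind the bar at (317,220), and the panel standing in the slot. The bar remeasures at [0.491,−0.267], matching. I come down onto it.

move_arm(targets=[0.6,-0.1,-0.08,0,0,0,0,0.6,0,0,0,0,0,0,0.4,0,0,0,0,0,0,0.25,0,0,0,0,0,0,0.15,0,0.05,0,0,0,0,0.15,0,0.08,0,0,0,0,0.15,0,0.08,0,0,0,0,0.15,0,0.08,0,0,0,0,0,0,0,0,0,0,0,0,0,0,0,0,0,0])

```text
clock: 19.48
tool_pos: [0.4859, -0.2637, 0.1197]
tcp_rot: [-0.702, 0.079, 0.703, 0.08]
ft_force: [-7.8, 6.1, 11.2]
grip_width: 0.001
```

```bash
cat >> h.py <<'E'
def lev():
    s=ctrl.get_state();z=s['tool_pos'][2]-.008+OFF; a=(z-PIV[2])/.13; print('lever by tip height',round(.6-np.arcsin(a),3),'F',np.round(s['ft_force'],1),'t',round(s['clock'],2),'pos',np.round(s['tool_pos'],4))
    c=ctrl.calibration('wrist');im,D=ctrl.read_camera('wrist');C=cloud(c,D);g=im.max(2)
    Q=(C-PIV);o=-Q@U;V=np.array([-U[1],U[0],0]);w=Q@V;e=np.arctan2(Q[...,2],o);r=np.hypot(Q[...,2],o)
    # both bar ends, beyond the fingers
    for nm,m in (('bar',(g<90)&(abs(r-.132)<.012)&(abs(w)>.016)&(abs(w)<.03)&(abs(e)<.75)),('rod',(abs(w)<.012)&(r>.06)&(r<.118)&(abs(e)<.75)&(g>80))):
        if m.sum()>15: print(nm,m.sum(),'elev median',np.median(e[m]).round(3),'r',np.median(r[m]).round(4),'top z',np.percentile(C[m][:,2],[50,95]).round(4))
E
python3 -c "
from h import *
lev()"
```

```text
lever by tip height 0.061 F [-7.8  6.1 11.2] t 19.48 pos [ 0.4859 -0.2637  0.1197]
bar 1029 elev median 0.576 r 0.1299 top z [0.1562 0.1581]
rod 1876 elev median 0.58 r 0.0923 top z [0.1333 0.147 ]
```

Tangential force is about 5 N, as expected, with an added sideways load (my outward motion began late). Camera and tip height agree on θ≈0.06–0.07. I press on past click 1, moving further outward and giving way slightly in y.

move_arm(targets=[0,-0.05,0.15,0,0,0,0,0.18,-0.05,0.12,0,0,0,0,0.18,0,0.1,0,0,0,0,0.18,0,0.1,0,0,0,0,0.18,0,0.09,0,0,0,0,0.18,0,0.08,0,0,0,0,0.18,0,0.07,0,0,0,0,0.18,0,0.06,0,0,0,0,0.15,0,0.04,0,0,0,0,0,0,0,0,0,0,0])

```text
clock: 20.37
tool_pos: [0.471, -0.2598, 0.0912]
tcp_rot: [-0.702, 0.08, 0.703, 0.079]
ft_force: [-4.0, -2.0, 7.9]
grip_width: 0.0
```

```bash
python3 -c "
from h import *
lev();plan(tcp(.31),77)"
```

```text
lever by tip height 0.302 F [-4.  -2.   7.9] t 20.37 pos [ 0.471  -0.2598  0.0912]
bar 1071 elev median 0.337 r 0.1286 top z [0.1278 0.1302]
rod 2325 elev median 0.338 r 0.0914 top z [0.1137 0.122 ]
t 20.42 pos [ 0.4711 -0.2598  0.0915] head -102.99 turn/5deg [ 0.    0.   -0.02] shift/20mm in NEW axes [ 0.06  0.17 -0.14] now [ 0.06  0.17 -0.14] F [-5.4 -0.9  7.3] g -0.002 q6 1.2
```

Camera (Δ0.239) and tip height (Δ0.241) agree: θ≈0.30, one click passed. On to the rest after click 2.

move_arm(targets=[0.1,0.03,0.06,0,0,0,0,0.18,0,0.06,0,0,0,0,0.18,0,0.06,0,0,0,0,0.18,0,0.05,0,0,0,0,0.18,0,0.04,0,0,0,0,0.18,0,0.03,0,0,0,0,0.18,0,0.02,0,0,0,0,0.18,0,0,0,0,0,0,0.1,0,0,0,0,0,0,0,0,0,0,0,0,0])

```text
clock: 21.25
tool_pos: [0.4643, -0.2583, 0.0616]
tcp_rot: [-0.702, 0.08, 0.703, 0.08]
ft_force: [-4.5, -0.0, 6.8]
grip_width: 0.0
```

```bash
python3 -c "
from h import *
lev();plan(tcp(.53),77)"
```

```text
lever by tip height 0.533 F [-4.5 -0.   6.8] t 21.25 pos [ 0.4643 -0.2583  0.0616]
bar 2976 elev median 0.479 r 0.1385 top z [0.1489 0.1599]
rod 2622 elev median 0.106 r 0.0904 top z [0.0942 0.0967]
t 21.3 pos [ 0.4643 -0.2583  0.0618] head -102.97 turn/5deg [ 0.01  0.02 -0.01] shift/20mm in NEW axes [-0.01  0.17 -0.24] now [-0.01  0.17 -0.24] F [-5.7  0.7  7.4] g -0.002 q6 1.19
```

θ≈0.53 by both. Now over the third click, aiming short of 0.75 first.

move_arm(targets=[0.15,0,0,0,0,0,0,0.15,0,0,0,0,0,0,0.15,0,0,0,0,0,0,0.15,0,0,0,0,0,0,0.15,0,0,0,0,0,0,0.15,0,0,0,0,0,0,0.15,0,0,0,0,0,0,0.15,0,0,0,0,0,0,0,0,0,0,0,0,0,0,0,0,0,0,0,0])

```text
clock: 22.13
tool_pos: [0.4649, -0.2585, 0.0381]
tcp_rot: [-0.702, 0.08, 0.703, 0.08]
ft_force: [-3.7, -0.0, 6.2]
grip_width: 0.001
```

```bash
python3 -c "
from h import *
lev();plan(tcp(.75),77)"
```

```text
lever by tip height 0.715 F [-3.7 -0.   6.2] t 22.13 pos [ 0.4649 -0.2585  0.0381]
bar 6300 elev median 0.362 r 0.1335 top z [0.1329 0.1696]
rod 2838 elev median -0.077 r 0.0903 top z [0.078  0.0824]
t 22.18 pos [ 0.465  -0.2585  0.0382] head -102.97 turn/5deg [ 0.01  0.   -0.01] shift/20mm in NEW axes [ 0.23  0.17 -0.26] now [ 0.23  0.17 -0.26] F [-4.2 -0.4  6.9] g -0.002 q6 1.19
```

```bash
python3 - <<'E'
from h import *
import pickle
c=pickle.load(open('wrist1.pkl','rb'));f=np.load('wrist1.npz');C=cloud(c,f['D']);g=f['im'].max(2)
V=np.array([-U[1],U[0],0]);Q=C-PIV;o=-Q@U;w=Q@V;e=np.arctan2(Q[...,2],o);r=np.hypot(Q[...,2],o)
m=(abs(w)<.012)&(r>.06)&(r<.118)&(abs(e)<.75)&(g>80);print('lever up rod elev',m.sum(),np.median(e[m]),np.median(r[m]))
E
```

```text
lever up rod elev 627 0.6409617819836901 0.09966564973527882
```

move_arm(targets=[0.08,0,0,0,0,0,0,0.08,0,0,0,0,0,0,0,0,0,0,0,0,0,0,0,0,0,0,0,0,0,0,0,0,0,0,0,0,0,0,0,0,0,0,0,0,0,0,0,0,0,0,0,0,0,0,0,0,0,0,0,0,0,0,0,0,0,0,0,0,0,0])

```text
clock: 23.02
tool_pos: [0.4652, -0.2586, 0.0352]
tcp_rot: [0.703, -0.08, -0.702, -0.08]
ft_force: [-2.6, 0.5, 6.8]
grip_width: 0.005
```

```bash
python3 - <<'E'
from h import *
lev()
c=ctrl.calibration('scene');im,D=ctrl.read_camera('scene');C=cloud(c,D);g=im.astype(int)
a=np.radians(-13);A=np.array([[np.cos(a),np.sin(a)],[-np.sin(a),np.cos(a)]])
Q=(C[...,:2]-[.6147,-.1629])@A.T
m=(abs(Q[...,0])<.06)&(abs(Q[...,1])<.03)&(C[...,2]>.075)&(C[...,2]<.16)&(g.max(2)-g.min(2)<45)&(g.max(2)>90)
q=np.c_[Q[m],C[m][:,2]]*1000;print(len(q),np.percentile(q,[2,50,98],axis=0).round(1).tolist())
B=np.c_[np.ones(len(q)),q[:,0],q[:,2]];print('panel plane',np.linalg.lstsq(B,q[:,1],rcond=None)[0].round(3))
# bystanders, tube + cap + shorts against first picture
d=np.abs(im.astype(int)-np.load('scene0.npz')['im']).max(2)>60
for n,(x0,y0,x1,y1) in dict(tube=(343,203,372,248),cap=(300,212,318,230),rack=(338,145,405,208),green=(303,133,330,182),orange=(375,112,406,153)).items(): print(n,d[y0:y1,x0:x1].mean().round(3))
f=np.load('scene0.npz');C0=cloud(c,f['D'])
for K_,I in ((C0,f['im']),(C,im)):
    mm=(abs(K_[...,0]-.564)<.08)&(abs(K_[...,1]-.22)<.08)&(K_[...,2]>.07)&(K_[...,2]<.086)&(I.min(2)>120);P=K_[mm];s=P[:,1]>.224
    print('shorts',P[s].mean(0).round(4),s.sum(),P[~s].mean(0).round(4),(~s).sum())
E
```

```text
lever by tip height 0.737 F [-2.6  0.5  6.8] t 23.02 pos [ 0.4652 -0.2586  0.0352]
bar 6929 elev median 0.353 r 0.1333 top z [0.1306 0.1685]
rod 2867 elev median -0.1 r 0.0903 top z [0.0759 0.0809]
533 [[-35.3, -2.4, 78.0], [6.9, -0.4, 120.7], [43.0, 3.9, 151.3]]
panel plane [-1.462  0.008  0.01 ]
tube 0.0
cap 0.0
rack 0.073
green 0.0
orange 0.0
shorts [0.5799 0.2803 0.0803] 42 [0.563  0.1947 0.0805] 64
shorts [0.5752 0.2833 0.0803] 64 [0.5607 0.1941 0.0807] 62
```

Lever θ ≈ 0.737 by tip height and 0.741 by camera, steady at about 7 N, and the jaw has pushed the panel about 2 mm. I hand in while still holding it there.

```bash
python3 -c "
from h import *
print(ctrl.sign_off());s=ctrl.get_state();print(s['clock'],s['tool_pos'],s['ft_force'])"
```

```text
the job is handed in; nothing more can be done
None
the job is handed in; nothing more can be done
```

I moved the tall panel from the rack to the fixture slot, released it, and pressed the lever down three clicks. I handed the job in at about 23 s, still holding the lever there. `sign_off` gives no verdict, so whether it passed is not known.

**Last checks, just before handing in**
- **Lever:** at 0.737 rad by finger-tip height and 0.741 by camera; the middle of the rest after three clicks is 0.75. It was steady at about 7 N and never went on to the fourth click.
- **Panel:** standing upright (tilt about 0.01 rad) with its top edge at 151 mm, where 150 mm was expected. The jaw had moved it about 2 mm, as it should.
- **Bystanders:** the tube, the cap and the green and orange look-alikes showed no change from the first picture. The short panels still stand. Their measured centres differ from the first picture by 2–6 mm, which I put down to the tall panel no longer hiding part of them.

**What failed or disagreed**
- **First grasp missed:** the fingers closed just above the panel and touched nothing. The reported TCP lies about 40 mm ahead of the real finger tips; I measured this in two cameras and corrected for it afterwards.
- **Side load on first pressing the lever:** up to about 10 N sideways, because I started the outward motion late. It eased to about 3 N by the end.

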